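Put the seam ripper away in the sliding-cover notions box

TASK

Slide the cover of the wooden notions box all the way back, lay the seam ripper lengthwise in the narrow channel in the middle of the box, and slide the cover fully shut again. Leave the tracing wheel, the marker pen and the thread spool where they are.

Things in the scene. Friction and masses are not known exactly. Their poses are not given: they have to be found in the camera images.
- notions_tray: wooden box with sliding cover, fixed to the table: 186 (x) x 134 (y) x 40 (z) mm, origin centre of underside, x along its length, away from the robot at yaw 0. Floor 5 mm, end walls 8 mm thick; inside 170 x 120 mm, 27 mm high from floor to cover; mouth between the lips that hold the cover 116 mm wide (y). The +x end wall is only 31.5 mm high: the cover slides out over it.
- channel (a point): centre of the channel's floor, 5 mm above the table; axes as the box: x along it (170 mm), y across it (30 mm), z up. Its two low walls are 4 mm thick, tops 14 mm above the table. The bays beside it, each 41 mm wide, are empty but for three bobbins and a thimble fixed near the four corners, more than 50 mm from the middle in x.
- cover (a joint): travel of the flat sliding cover in m: 0 = fully shut, 0.16 = fully back (stop); grows as the cover moves to the box's +x. About 1.5 N of friction; stays where it is left; cannot lift off. Its upper face is 37 mm above the table. Fully back it leaves 160 mm of the inside open, measured from the -x end wall.
- cover_grip (a point): middle of the top face of the wooden grip bar on the cover, 57 mm above the table; axes as the box. The bar is 14 mm thick (x), 60 mm long (y), stands 20 mm above the cover; at cover 0 it is 10 mm to -x of the box's centre, and it travels with the cover.
- seam_ripper: seam ripper lying on the table, spindle-shaped, green, tapering to both ends, with a paler, thicker grip in the middle: 136 (x) x 20 (y) x 20 (z) mm, 14 g or so; x along its length, origin at the centre of its underside. Its thick grip, 20 mm wide with flat sides, reaches from 14 mm to -x to 30 mm to +x of the origin; the rest is round, 15 to 17 mm thick.
- ripper_mid (a point): middle of the seam ripper, on its long axis, 10 mm above its underside; axes as the seam ripper
- tracing_wheel: tracing wheel with a brown wooden handle and a small toothed wheel: 16 x 149 (y) x 22 mm, y along its length, lying on the table; origin at the centre of its underside; to be left alone
- fabric_marker: thin white marker pen with a cap, 11 x 127 (y) x 13 mm, y along its length, lying on the table; origin at the centre of its underside; to be left alone
- thread_black: standing spool of black thread, 30 mm across, 52 mm high; origin at the centre of its underside; to be left alone
Mind the look-alikes: they are no part of the job. What is shaped like the seam_ripper but yellow is not meant.

How it is judged:
By the outcome, as a careful person would: the job done as asked, in the order asked, and still so for the second after the job is handed in, with the robot touching nothing.
It also fails if it takes over 61 s, if anything falls off the work surface, if the arm or the gripper's body presses on something with over 40 N, if the wrist force passes 120 N, or if a joint passes its speed limit or range.

ROBOT

A 6-joint arm with a two-finger parallel gripper is mounted at the origin on a cart in front of the work surface, level with it; the furniture and walls round the work are solid. World frame = base frame: x ahead of the robot, y to its left, z up, the work surface at z = 0. Lengths are in mm, angles in degrees, forces in N, time in s.
With the tool pointing down it reaches from about 325 to 900 mm from the base axis. Payload 6.1 kg.
Tool frame: the origin (TCP) lies at the very end of the fingers, on their centre line; the grasp point (between the pads) lies 19 mm behind it; z points along the fingers, y is the line along which they close (so a half turn about z gives the same grasp; the last joint's range is limited). The gripper opens to 85 mm and grips with 20 to 120 N. Pads are 22 mm wide; open, the fingers measure 114 mm over their backs; the gripper's body (76 mm by 85 mm) begins 54 mm behind the grasp point. The pads swing forward as they close: fully open they stand 13 mm farther back than shut.
Start: joints at [-75.579, 12.628, 87.462, -0, 79.91, -7.225], TCP at [230.54, -580.919, 231.3] pointing down, gripper open.
Joint ranges: [-170.65, 170.65], [-52.31, 119.04], [5.05, 147.46], [-71.25, 251.25], [11.57, 151.72], [-153.62, 153.62]. Speed limits (degrees/s): [147.25, 147.25, 172.46, 180, 180, 180].

INTERFACE

Orientations are given as a 3x3 rotation matrix whose columns are the frame's x, y, z axes.
In Python, from rig import telemetry, eyes, arm, finder gives the robot as it stands. The module is installed in compiled form; this text tells all that it offers.
- The arm moves only by the shell command python3 -m inch 'ROWS'. ROWS is a JSON object of lists of equal length, an entry for each row: "fingers": the opening, from -1 (shut) to 1 (fully open); "offset": the shift along the tool's x, y, z as a fraction of full scale, a list of three; "yaw": the turn about the tool's z as a fraction of full scale. In form: {"fingers": [fingers, ...], "offset": [[dx, dy, dz], ...], "yaw": [yaw, ...]}. A call has 1 to 5 rows; each row shifts and turns the commanded pose from where the row before left it, along the tool's axes as they then stand; what a row does not reach is not made up. Full scale, the value 1, is 25 cm for a shift and 360 degrees for a turn. A row lasts 1/8 s, in which the tool goes at most 62.5 mm and 10.7 degrees, less where a joint would pass 70% of its speed; a pose out of reach is approached as far as the arm can. A call with a number of a shift or a turn outside -1 to 1 is refused whole. A call with a gripper value outside its range is refused whole. The fingers move at their own pace and stop on an object; the grip force is fixed at half the most. Time passes only in rows, so rows that do not move let the fingers close. It gives the time, the measured TCP pose, the force, the opening and the grip force at its end, in the units of the state.
- telemetry.state(): the state, without advancing time (a new reading comes with each control period).
- eyes.get_image(name): name is "scene" or "top"; returns the picture (384x512x3 uint8, red, green, blue); there is no depth.
- eyes.camera_params(name): a dict with "camera_matrix" (3x3 intrinsics, pixels), "position" and "attitude" of the camera in the world. Camera axes: x right, y up, looking along -z (the intrinsics and any distortion apply to the point x, -y, -z); pixel columns grow to the right and rows downward; lengths in mm; the calibration is good to about 2 mm. A picture is of the moment at which its call begins. camera_params takes no time and is no camera call.
- arm.finish_job(): hands the job in; it is judged then, once.
Trained networks look in the newest picture that a camera, given by its name, has taken for a name from the list of things; names that differ only in an ending like _2 or _b are one class to them, and where a whole thing is asked for, a point or a joint stands for the part that bears it (a point fixed in the world has none). Each returns a list of dicts, best first, with "p" (0 to 1); they miss things now and then, are a little off and sometimes report something else, mostly with a low value. They report only what shows in the picture. A call takes as long as a camera call. They do not tell look-alikes from the thing itself.
- finder.search_frame(target, camera): "rect" ([left, top, right, bottom] in pixels, round what is visible of it).
- finder.spot_point(target, camera): "pixel" ([column, row] in pixels: a listed point, or the origin of a listed thing).
The state is a dict: "clock": time; "q": joint angles; "qvel": joint speeds; "tau": joint torques, N m; "tcp_pos": TCP position; "ee_rot": TCP orientation; "contact_force": force on the tool from outside, world axes, zero at the start; "torque": the same for the moment, N m; "grip_width": finger opening in mm; "gripper_force": force on a finger pad.
Only numpy, scipy, OpenCV 4.12 (cv2) and the standard library are available. Lean on these libraries where they do the work, as an engineer would, in place of code of your own. Each camera call takes 0.05 s, during which the arm holds its last target. There are 200 camera calls.

## Working session

There is one attempt and no reset: what is moved stays moved. The work goes in short steps, Python scripts to look and compute and a shell command to move; the robot and the scene stay as the last step left them, time stands still between calls to the robot, and variables do not carry over. Pictures are saved under pics/ and viewed, at most 10 in all, crops included, and the job is handed in when it is done.

```bash
mkdir -p pics; cat > h.py <<'E'
import numpy as np, cv2
from rig import telemetry, eyes, arm, finder
def cam(n):
    p=eyes.camera_params(n); return np.array(p["camera_matrix"]),np.array(p["position"]),np.array(p["attitude"]),p
def ray(n,px,z):
    K,c,R,p=cam(n)
    d=np.linalg.inv(K)@[px[0],px[1],1]; d=R@[d[0],-d[1],-d[2]]
    return c+d*(z-c[2])/d[2]
def proj(n,P):
    K,c,R,p=cam(n); v=R.T@(np.array(P)-c); v=K@[v[0],-v[1],-v[2]]; return v[:2]/v[2]
def snap(n,f,crop=None,s=1):
    im=eyes.get_image(n)[:,:,::-1]
    if crop: im=im[crop[1]:crop[3],crop[0]:crop[2]]
    cv2.imwrite("pics/"+f,cv2.resize(im,None,fx=s,fy=s,interpolation=cv2.INTER_CUBIC)); 
E
python3 - <<'E'
from h import *
for n in("scene","top"):
    snap(n,n+"0.png",s=1.5)
    p=cam(n)[3]; print(n,p)
for t,z in(("seam_ripper",0),("ripper_mid",10),("cover_grip",57),("notions_tray",0),("channel",5),("tracing_wheel",0),("fabric_marker",0),("thread_black",0)):
  for n in("top","scene"):
    for r in finder.spot_point(t,n)[:3]: print(t,n,np.round(r["pixel"],1),round(r["p"],2),ray(n,r["pixel"],z).round())
s=telemetry.state();print(s)
E
```

```text
scene {'camera_matrix': array([[477.5933135 ,   0.        , 263.54084294],
       [  0.        , 477.5933135 , 187.26408279],
       [  0.        ,   0.        ,   1.        ]]), 'position': array([  87.68027548, 1213.65770315, 1137.48447014]), 'attitude': array([[-0.90642362,  0.2646968 , -0.329138  ],
       [-0.42177448, -0.60860843,  0.67208785],
       [-0.02241666,  0.74801831,  0.66329941]])}
top {'camera_matrix': array([[407.3134572 ,   0.        , 256.49186371],
       [  0.        , 407.3134572 , 189.2042283 ],
       [  0.        ,   0.        ,   1.        ]]), 'position': array([ 549.22097124,  111.42118553, 1309.92671956]), 'attitude': array([[-0.00261296,  0.99779397, -0.06633531],
       [-0.99992375, -0.00340763, -0.01186919],
       [-0.01206906,  0.06629923,  0.99772679]])}
seam_ripper top [254.6 246. ] 0.69 [455. 134.   0.]
seam_ripper top [368.9 256.3] 0.6 [ 421. -230.    0.]
seam_ripper top [344.2 126.3] 0.49 [ 840. -158.    0.]
seam_ripper scene [309.4 218. ] 0.7 [446. 140.   0.]
seam_ripper scene [249. 143.] 0.63 [ 819. -158.    0.]
seam_ripper scene [346.8 15
[... 1140 characters left out ...]
    7.99106795e+01, -7.22608823e+00]), 'qvel': array([ 0.04805003, -0.06007569, -0.04264342, -0.04304416,  0.02857327,
       -0.00205312]), 'tau': array([ 1.97972586e-03, -4.96828651e+01, -3.89735591e+01, -1.80122966e-04,
        5.98425049e-04,  2.04178042e-05]), 'tcp_pos': array([ 230.53388056, -580.92178547,  231.29368536]), 'ee_rot': array([[ 9.29482180e-01,  3.68867018e-01,  1.43936491e-05],
       [ 3.68867017e-01, -9.29482180e-01,  2.52322133e-05],
       [ 2.26859716e-05, -1.81435502e-05, -1.00000000e+00]]), 'contact_force': array([-0.42979384,  0.53574492, -0.2842371 ]), 'torque': array([-0.01497117, -0.0301592 ,  0.01624008]), 'gripper_force': 0.0, 'grip_width': 85.42619074013112}
```

View pics/top0.png

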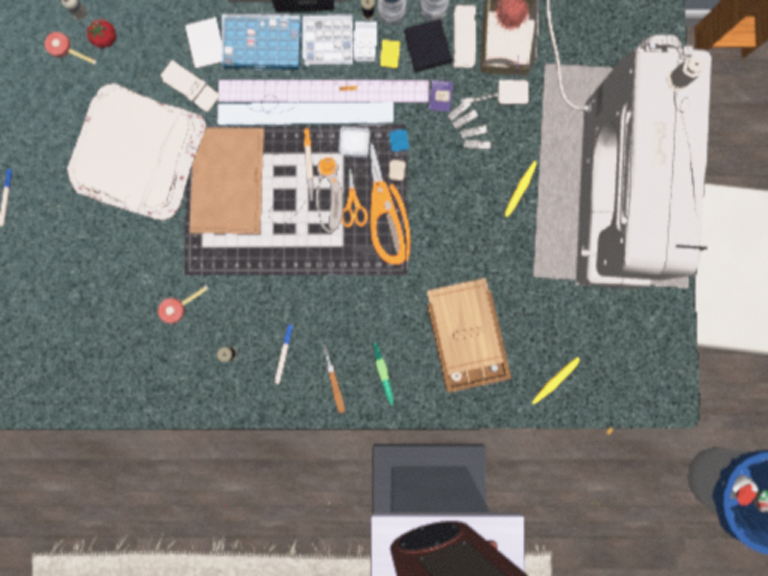

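View pics/scene0.png

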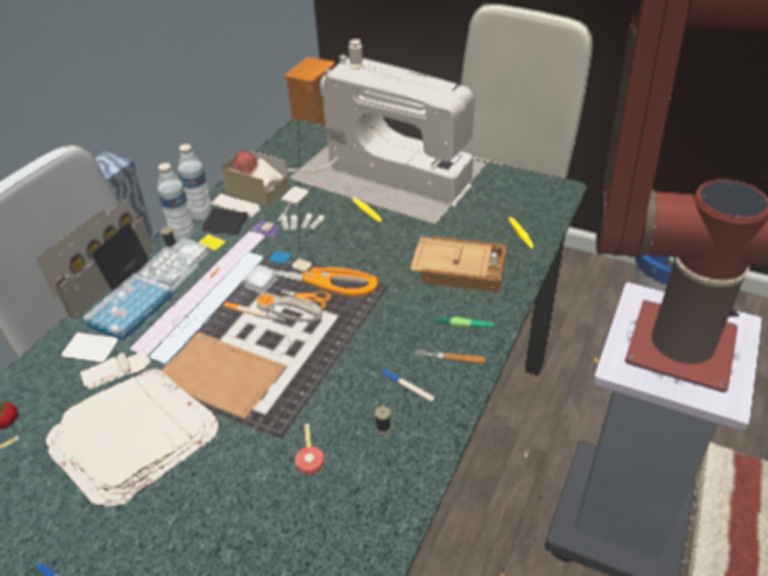

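The candidates for the seam ripper in the top view (raw pixels) are green at (255,249), yellow at (347,126) and yellow at (371,254). I choose the green one. The tracing wheel is at (222,252), the marker at (189,236) and the spool at (150,236). The box is at about (312,223), and its robot-side end shows some of the inside, so the cover looks partly open. Next is a close crop.

```bash
python3 - <<'E'
from h import *
im=eyes.get_image("top")[:,:,::-1]
c=cv2.resize(im[180:280,235:365],None,fx=6,fy=6,interpolation=cv2.INTER_CUBIC); cv2.imwrite("pics/crop1.png",c)
# green ripper mask
h=cv2.cvtColor(np.ascontiguousarray(im),cv2.COLOR_BGR2HSV)
m=((h[...,0]>50)&(h[...,0]<85)&(h[...,1]>110)&(h[...,2]>90)); m[:, :240]=0;m[:,275:]=0;m[:220]=0;m[280:]=0
ys,xs=np.nonzero(m); P=np.array([ray("top",(x,y),9)[:2] for x,y in zip(xs,ys)])
c=P.mean(0);u,s,v=np.linalg.svd(P-c);t=(P-c)@v[0];print("ripper",len(P),c,v[0],t.min(),t.max(),"mid",c+v[0]*(t.min()+t.max())/2)
pale=m&(h[...,1]<170);ys,xs=np.nonzero(pale);print("pale",len(xs),np.mean([ray("top",(x,y),9)[:2] for x,y in zip(xs,ys)],0))
E
```

```text
ripper 105 [437.82486029 129.39146847] [-0.96250052 -0.27127982] -77.35398445210969 57.145188092844286 mid [447.55034883 132.13258781]
pale 96 [432.87528192 127.98640085]
```

View pics/crop1.png

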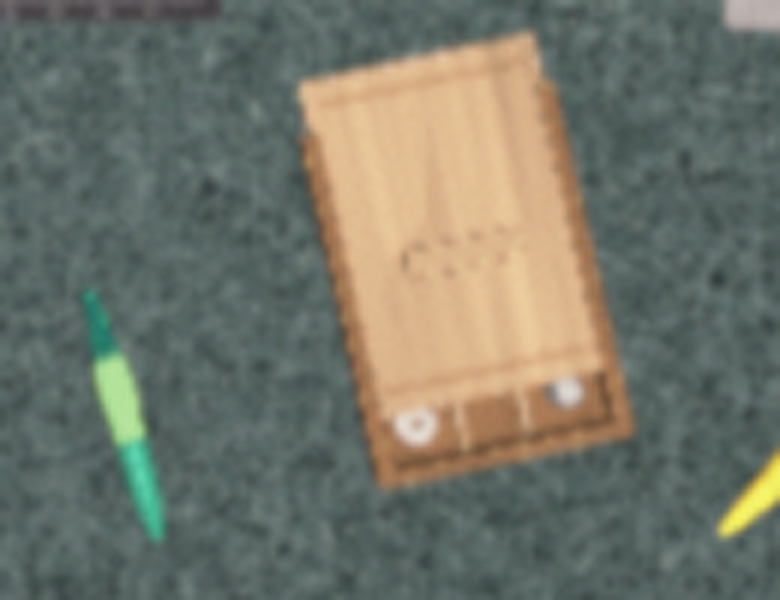

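The crop shows the green ripper with its pale grip around (120,398), its far tip at (88,290) and its near tip at (160,540). The box's near corners are at (382,490) and (635,435). The cover's near edge runs (385,412)-(605,365), and the grip bar sits around (462,252).

```bash
python3 - <<'E'
from h import *
q=lambda X,Y,z: ray("top",(235+X/6-.4,180+Y/6-.4),z)
A,B=q(382,490,40),q(635,435,40); print("near corners",A,B,np.linalg.norm(A-B))
C,D=q(303,130,40),q(548,78,40);print("far",C,D,np.linalg.norm(C-D),np.linalg.norm(A-C),np.linalg.norm(B-D))
d=A-B; yaw=np.degrees(np.arctan2(d[1],d[0]))-90; e=(C+D-A-B); yaw2=np.degrees(np.arctan2(e[1],e[0]));print(yaw,yaw2)
yw=np.radians((yaw+2*yaw2)/3); ex=np.array([np.cos(yw),np.sin(yw),0]);ey=np.array([-ex[1],ex[0],0])
c=(A+B)/2+93*ex;c4=(A+B+C+D)/4; print("centre",c,c4)
for g in (q(462,252,57),ray("top",(309.1,219.2),57),ray("scene",(307.5,165),57)): print("grip",g,(g-c4)@ex,(g-c4)@ey)
print("cover edge",[((q(*p,37)-c4)@ex,(q(*p,37)-c4)@ey) for p in((385,412),(605,365),(300,85),(535,35))])
a,b=q(88,290,9),q(160,540,9);print("ripper",a,b,np.linalg.norm(a-b),(a+b)/2,np.degrees(np.arctan2(*(a-b)[1::-1])),"grip",q(120,398,18))
E
```

```text
near corners [410.42448322  -1.76577383  40.        ] [ 438.27311248 -131.98729676   40.        ] 133.16602864712402
far [595.6784493   37.47413853  40.        ] [622.3075671  -89.89078823  40.        ] 130.1189243779437 189.36420641146557 188.7877022374436
12.071204694429468 12.421176108309393
centre [515.21247341 -47.05754281  40.        ] [516.67090302 -46.54243007  40.        ]
grip [532.53661733 -42.16032469  57.        ] 16.435118611279844 0.9003411805997376
grip [539.88462428 -34.59877194  57.        ] 25.225756000534098 6.722280758567739
grip [529.9002491  -53.25979864  57.        ] 11.493930462993328 -9.382334497433138
cover edge [(np.float64(-56.06876813553255), np.float64(55.81735323328212)), (np.float64(-56.9472647863324), np.float64(-60.39539948299041)), (np.float64(118.38993715733308), np.float64(61.414862870388916)), (np.float64(117.37381168306862), np.float64(-63.852122135847644))]
ripper [512.29478566 150.21054851   9.        ] [381.10884485 112.47640313   9.        ] 136.5050064744179 [446.70181526 131.34347582   9.        ] 16.047279984712098 grip [456.04255788 133.21816621  18.        ]
```

```bash
cat >> h.py <<'E'
def box(bx,by,yaw=12.3,c=(515.5,-47)):
    a=np.radians(yaw); return np.array([c[0]+bx*np.cos(a)-by*np.sin(a),c[1]+bx*np.sin(a)+by*np.cos(a)])
def go(x,y,z,ang=None):
    s=telemetry.state();R=s["ee_rot"];d=R.T@(np.array([x,y,z])-s["tcp_pos"])/250
    a=np.degrees(np.arctan2(R[1,0],R[0,0]))
    print("t",round(s["clock"],2),"tcp",s["tcp_pos"].round(1),"ang",round(a,2),"F",s["contact_force"].round(1),"w",round(s["grip_width"],1),"gf",round(s["gripper_force"],1))
    print("units",d.round(4),"mm",(d*250).round(1),"yaw",None if ang is None else round((a-ang)/360,4))
E
python3 -m inch '{"fingers":[1,1,1,1],"offset":[[0,0,0],[0,0,0],[0,0,0],[0,0,0]],"yaw":[-0.028,-0.028,-0.028,-0.028]}' && python3 -m inch '{"fingers":[1,1,1,1],"offset":[[0,0,0],[0,0,0],[0,0,0],[0,0,0]],"yaw":[-0.028,-0.028,-0.028,-0.028]}'
python3 -c "
from h import *
go(*box(17,0),130,102.3)"
```

```text
clock: 1.45
tcp_pos: [230.5, -580.9, 231.3]
ee_rot: [[0.465, 0.885, 0.0], [0.885, -0.465, -0.0], [-0.0, 0.0, -1.0]]
contact_force: [-0.1, 0.5, 0.0]
grip_width: 85.3
gripper_force: 0.0
clock: 1.95
tcp_pos: [230.6, -580.9, 231.3]
ee_rot: [[-0.219, 0.976, -0.0], [0.976, 0.219, -0.0], [-0.0, -0.0, -1.0]]
contact_force: [-0.1, 0.0, 0.3]
grip_width: 85.7
gripper_force: 0.0
t 1.95 tcp [ 230.6 -580.9  231.3] ang 102.62 F [-0.1  0.   0.3] w 85.7 gf 0.0
units [1.8346 1.647  0.4051] mm [458.7 411.7 101.3] yaw 0.0009
```

```bash
python3 -m inch '{"fingers":[1,1,1,1,1],"offset":[[0.153,0.137,0],[0.153,0.137,0],[0.153,0.137,0],[0.153,0.137,0],[0.153,0.137,0]],"yaw":[0.0009,0,0,0,0]}' >/dev/null; python3 -m inch '{"fingers":[1,1,1,1,1],"offset":[[0.153,0.137,0],[0.153,0.137,0],[0.153,0.137,0],[0.153,0.137,0.05],[0.153,0.137,0.1]],"yaw":[0,0,0,0,0]}' >/dev/null; python3 -m inch '{"fingers":[0.2,0.2,0.2],"offset":[[0.153,0.137,0.1],[0.153,0.137,0.1],[0,0,0.05]],"yaw":[0,0,0]}'
python3 -c "
from h import *
go(*box(17,0),41,102.3)
snap('top','t2.png',(235,160,365,260),6)"
```

```text
clock: 3.58
tcp_pos: [537.5, -43.4, 129.8]
ee_rot: [[-0.212, 0.977, -0.001], [0.977, 0.212, 0.001], [0.001, -0.001, -1.0]]
contact_force: [-0.1, -0.9, -1.0]
grip_width: 51.5
gripper_force: 0.0
t 3.58 tcp [537.5 -43.4 129.8] ang 102.22 F [-0.1 -0.9 -1. ] w 51.5 gf 0.0
units [ 0.0042 -0.0207  0.3552] mm [ 1.1 -5.2 88.8] yaw -0.0002
```

View pics/t2.png

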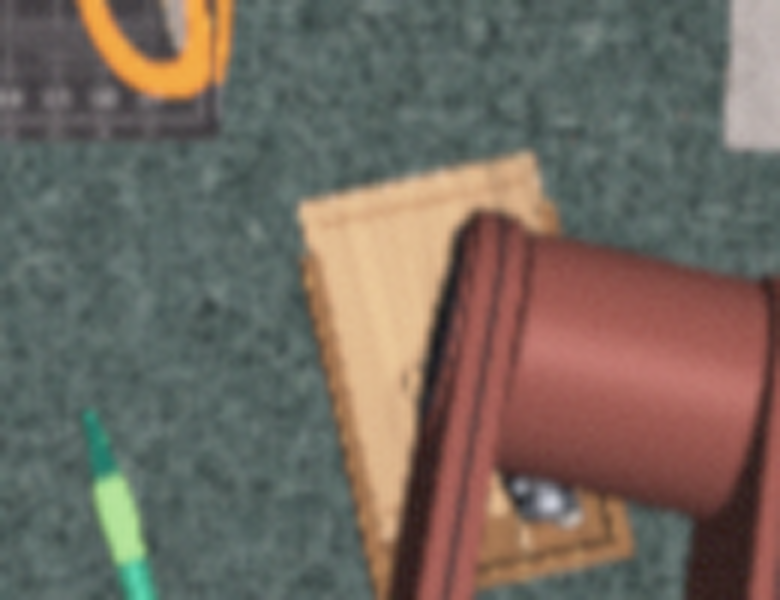

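The arm hides the box from the top camera here. The opening is 51 mm against a 14 mm bar, so there is room to descend and close.

```bash
python3 -m inch '{"fingers":[0.2,0.2,0.2,0.2],"offset":[[0.004,-0.02,0.1],[0,0,0.1],[0,0,0.1],[0,0,0.05]],"yaw":[0,0,0,0]}'; python3 -m inch '{"fingers":[-1,-1,-1,-1,-1],"offset":[[0,0,0],[0,0,0],[0,0,0],[0,0,0],[0,0,0]],"yaw":[0,0,0,0,0]}'
python3 -c "
from h import *
go(*box(150,0),41,102.3)"
```

```text
clock: 4.12
tcp_pos: [531.3, -47.8, 43.1]
ee_rot: [[-0.206, 0.979, -0.001], [0.979, 0.206, -0.0], [0.0, -0.001, -1.0]]
contact_force: [0.1, 0.0, -0.6]
grip_width: 51.4
gripper_force: 0.0
clock: 4.75
tcp_pos: [533.3, -47.1, 45.2]
ee_rot: [[-0.208, 0.978, 0.002], [0.978, 0.208, -0.001], [-0.002, 0.002, -1.0]]
contact_force: [-1.0, -2.2, 6.8]
grip_width: 12.5
gripper_force: 60.2
t 4.75 tcp [533.3 -47.1  45.2] ang 101.98 F [-1.  -2.2  6.8] w 12.5 gf 60.2
units [0.0186 0.5304 0.0181] mm [  4.7 132.6   4.5] yaw -0.0009
```

```bash
python3 -m inch '{"fingers":[-1,-1,-1,-1],"offset":[[0,0.03,-0.008],[0,0.08,0],[0,0.08,0],[0,0.08,0]],"yaw":[0,0,0,0]}'; python3 -c "
from h import *
go(*box(150,0),41,102.3)"
```

```text
clock: 5.25
tcp_pos: [598.2, -33.0, 45.3]
ee_rot: [[-0.207, 0.978, -0.002], [0.978, 0.207, -0.001], [-0.0, -0.002, -1.0]]
contact_force: [-0.8, -3.2, -0.1]
grip_width: 12.1
gripper_force: 59.9
t 5.25 tcp [598.2 -33.   45.3] ang 101.97 F [-0.8 -3.2 -0.1] w 12.1 gf 59.9
units [0.0172 0.2649 0.0167] mm [ 4.3 66.2  4.2] yaw -0.0009
```

```bash
python3 -m inch '{"fingers":[-1,-1,-1,-1],"offset":[[0,0.08,0],[0,0.08,0],[0,0.06,0],[0,0.03,0]],"yaw":[0,0,0,0]}';python3 -m inch '{"fingers":[-1,-1,-1],"offset":[[0,0.016,0],[0,0.008,0],[0,0.008,0]],"yaw":[0,0,0]}'; python3 -c "
from h import *
go(*box(150,0),41,102.3)"
```

```text
clock: 5.75
tcp_pos: [659.5, -19.7, 45.3]
ee_rot: [[-0.208, 0.978, -0.001], [0.978, 0.208, -0.0], [-0.0, -0.001, -1.0]]
contact_force: [-1.7, -3.0, 0.3]
grip_width: 11.9
gripper_force: 59.9
clock: 6.12
tcp_pos: [664.5, -18.6, 45.3]
ee_rot: [[-0.207, 0.978, -0.006], [0.978, 0.207, -0.001], [0.001, -0.006, -1.0]]
contact_force: [-12.9, -5.0, 7.0]
grip_width: 12.8
gripper_force: 60.8
t 6.12 tcp [664.5 -18.6  45.3] ang 101.97 F [-12.9  -5.    7. ] w 12.8 gf 60.8
units [ 0.0159 -0.0065  0.0173] mm [ 4.  -1.6  4.3] yaw -0.0009
```

```bash
python3 -m inch '{"fingers":[0,0,0,0.2,0.2],"offset":[[0,-0.006,0],[0,0,0],[0,0,-0.1],[0,0,-0.1],[0,0,-0.1]],"yaw":[0,0,0,0,0]}'; python3 -m inch '{"fingers":[0.2,0.2,0.2,0.2],"offset":[[0,0,0],[0,0,0],[0,0,0],[0,0,0]],"yaw":[0.0297,0.0297,0.0297,0.0297]}'; python3 -m inch '{"fingers":[0.2,0.2,0.2,0.2],"offset":[[0,0,0],[0,0,0],[0,0,0],[0,0,0]],"yaw":[0.0297,0.0297,0.0297,0.0297]}'; python3 -c "
from h import *
go(455,133.5,80,16)"
```

```text
clock: 6.75
tcp_pos: [666.0, -17.9, 122.0]
ee_rot: [[-0.207, 0.978, 0.001], [0.978, 0.207, 0.0], [0.0, 0.001, -1.0]]
contact_force: [-0.1, -0.4, -0.6]
grip_width: 51.3
gripper_force: 0.0
clock: 7.25
tcp_pos: [666.1, -17.9, 121.3]
ee_rot: [[0.517, 0.856, 0.001], [0.856, -0.517, 0.0], [0.001, 0.001, -1.0]]
contact_force: [-0.2, -0.2, -0.2]
grip_width: 51.0
gripper_force: 0.0
clock: 7.75
tcp_pos: [666.1, -17.9, 121.3]
ee_rot: [[0.961, 0.277, 0.001], [0.277, -0.961, 0.0], [0.001, -0.0, -1.0]]
contact_force: [0.8, 0.5, 0.1]
grip_width: 51.4
gripper_force: 0.0
t 7.75 tcp [666.1 -17.9 121.3] ang 16.08 F [0.8 0.5 0.1] w 51.4 gf 0.0
units [-0.6439 -0.8156  0.1643] mm [-161.  -203.9   41.1] yaw 0.0002
```

```bash
python3 -m inch '{"fingers":[0.2,0.2,0.2,0.2],"offset":[[-0.107,-0.136,0],[-0.107,-0.136,0],[-0.107,-0.136,0.02],[-0.107,-0.136,0.03]],"yaw":[0,0,0,0]}'>/dev/null; python3 -m inch '{"fingers":[0.2,0.2,0.2],"offset":[[-0.107,-0.136,0.05],[-0.107,-0.136,0.06],[0,0,0]],"yaw":[0,0,0]}'; python3 -c "
from h import *
go(455,133.5,12,16)
im=np.hstack([cv2.resize(eyes.get_image(n)[a:b,c:d,::-1],(390,400),interpolation=cv2.INTER_CUBIC) for n,a,b,c,d in(('top',170,290,235,352),('scene',150,250,265,362))])
cv2.imwrite('pics/t3.png',im)"
```

```text
clock: 8.62
tcp_pos: [450.8, 133.5, 79.5]
ee_rot: [[0.958, 0.285, -0.003], [0.285, -0.958, 0.0], [-0.003, -0.001, -1.0]]
contact_force: [-1.0, -0.2, 0.2]
grip_width: 50.9
gripper_force: 0.0
t 8.62 tcp [450.8 133.5  79.5] ang 16.58 F [-1.  -0.2  0.2] w 50.9 gf 0.0
units [0.0171 0.0051 0.2699] mm [ 4.3  1.3 67.5] yaw 0.0016
```

View pics/t3.png

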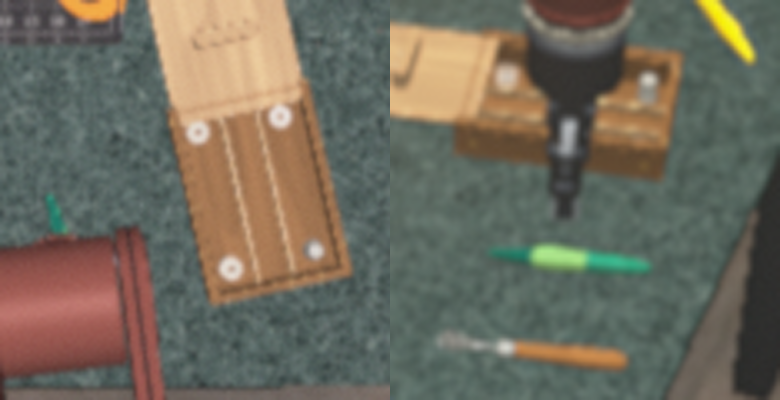

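The cover is fully back and the channel is open, with its walls at about (240,200) and (275,190) in the left half. The right half shows the fingers above the pale grip of the green ripper at (560,257).

```bash
python3 -m inch '{"fingers":[0.2,0.2,0.2,0.2],"offset":[[0.016,0.005,0.1],[0,0,0.1],[0,0,0.06],[0,0,0.008]],"yaw":[0.001,0,0,0]}'; python3 -m inch '{"fingers":[-1,-1,-1,-1,-1],"offset":[[0,0,0],[0,0,0],[0,0,0],[0,0,0],[0,0,0]],"yaw":[0,0,0,0,0]}'
python3 -c "
from h import *
go(*box(4,0),75,12.3)"
```

```text
clock: 9.22
tcp_pos: [458.4, 131.5, 13.3]
ee_rot: [[0.961, 0.276, -0.001], [0.276, -0.961, -0.0], [-0.001, -0.0, -1.0]]
contact_force: [-0.6, 0.6, -0.6]
grip_width: 51.1
gripper_force: 0.0
clock: 9.85
tcp_pos: [459.5, 132.0, 15.1]
ee_rot: [[0.961, 0.277, 0.003], [0.277, -0.961, 0.0], [0.002, 0.001, -1.0]]
contact_force: [-0.9, -0.6, 6.0]
grip_width: 17.4
gripper_force: 59.3
t 9.85 tcp [459.5 132.   15.1] ang 16.08 F [-0.9 -0.6  6. ] w 17.4 gf 59.3
units [ 0.0336  0.7514 -0.2393] mm [  8.4 187.8 -59.8] yaw 0.0105
```

```bash
python3 -m inch '{"fingers":[-1,-1,-1],"offset":[[0,0,-0.1],[0,0,-0.16],[0,0,-0.04]],"yaw":[0,0,0]}';  python3 -m inch '{"fingers":[-1,-1,-1,-1,-1],"offset":[[0.007,0.15,0],[0.007,0.15,0],[0.007,0.15,0],[0.007,0.15,0],[0.006,0.15,0]],"yaw":[0.0105,0,0,0,0]}'; python3 -m inch '{"fingers":[-1,-1],"offset":[[0,0,0],[0,0,0]],"yaw":[0,0]}'
python3 -c "
from h import *
go(*box(4,0),40,12.3)
snap('scene','s4.png',(260,110,360,190),7)
im=cv2.imread('pics/s4.png');im=cv2.resize(im,(700,560));cv2.imwrite('pics/s4.png',im)
t=eyes.get_image('top')[:,:,::-1];cv2.imwrite('pics/top4.png',cv2.resize(t[170:290,250:370],(600,600),interpolation=cv2.INTER_CUBIC))"
```

```text
clock: 10.22
tcp_pos: [460.2, 132.2, 91.6]
ee_rot: [[0.961, 0.277, 0.005], [0.277, -0.961, 0.001], [0.005, 0.001, -1.0]]
contact_force: [0.9, 1.1, 0.4]
grip_width: 17.7
gripper_force: 58.7
clock: 10.85
tcp_pos: [508.4, -49.8, 88.0]
ee_rot: [[0.977, 0.213, -0.001], [0.213, -0.977, 0.0], [-0.001, -0.001, -1.0]]
contact_force: [0.1, 0.2, 0.2]
grip_width: 17.4
gripper_force: 58.7
clock: 11.1
tcp_pos: [508.0, -48.3, 88.0]
ee_rot: [[0.977, 0.212, -0.002], [0.212, -0.977, 0.001], [-0.001, -0.001, -1.0]]
contact_force: [-0.6, 1.1, -1.5]
grip_width: 17.2
gripper_force: 58.7
t 11.1 tcp [508.  -48.3  88. ] ang 12.26 F [-0.6  1.1 -1.5] w 17.2 gf 58.7
units [0.0467 0.0016 0.1919] mm [11.7  0.4 48. ] yaw -0.0001
```

View pics/s4.png

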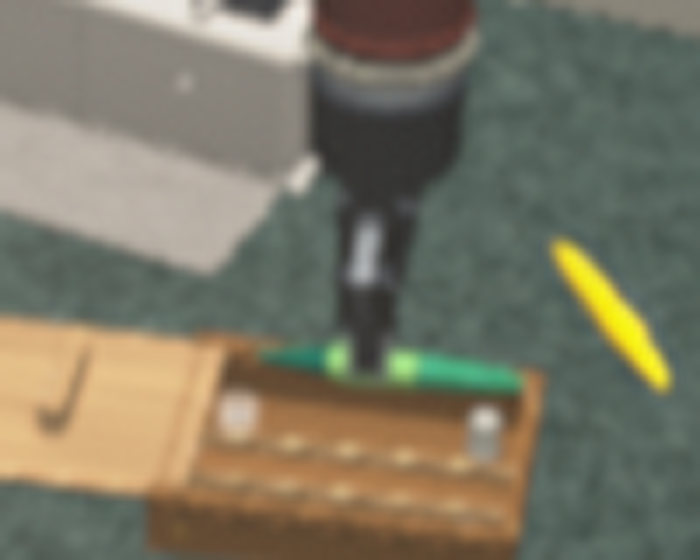

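View pics/top4.png

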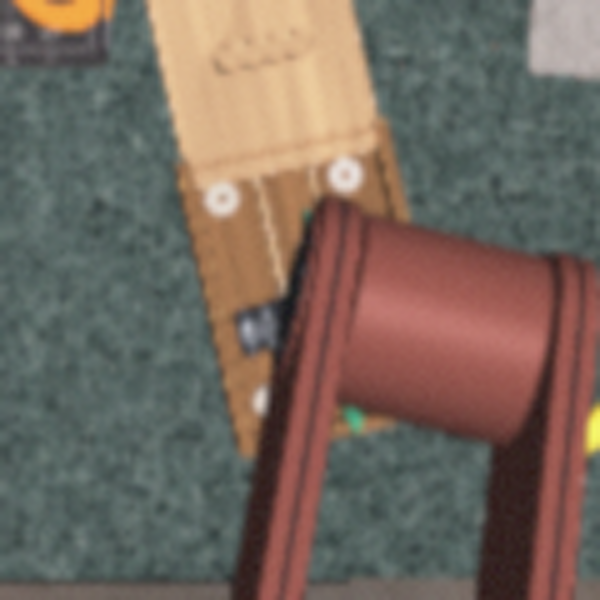

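Both views show the ripper held across its pale grip, lined up with the box. In the top crop its tips show at (308,215) and (357,420), and the channel walls at (262,190)/(280,275) and (315,175). I'll compare the lateral positions.

```bash
python3 - <<'E'
from h import *
q=lambda X,Y,z: ray("top",(250+X/5-.4,170+Y/5-.4),z)
a=np.radians(12.3);ex=np.array([np.cos(a),np.sin(a)]);ey=np.array([-ex[1],ex[0]])
for n,X,Y,z in(("tip",308,215,83),("tip",357,420,83),("wallL",262,190,14),("wallL",280,275,14),("wallR",315,175,14)):
    d=q(X,Y,z)[:2]-[515.5,-47];print(n,d@ex,d@ey)
t=eyes.get_image('top');h=cv2.cvtColor(t,cv2.COLOR_RGB2HSV)
# walls from earlier clean picture t3 left half: scale 390/117, 400/120
r=lambda X,Y: ray("top",(235+X*117/390-.4,170+Y*120/400-.4),14)[:2]
for n,p in(("L",(221,118)),("L",(256,284)),("R",(259,112)),("R",(292,276))):
    d=r(*p)-[515.5,-47];print(n,d@ex,d@ey)
E
```

```text
tip 45.20869317688282 -0.7334323380399363
tip -80.04875469052325 -1.8500410871996347
wallL 65.73779143971497 15.849042635166185
wallL 10.852215647176598 16.716649688624575
wallR 67.76202671473001 -19.09833095751745
L 74.53615624431123 17.417822064912656
L -85.47859317466957 20.074470138906747
R 72.29973301026659 -19.16734347866657
R -85.45814594309606 -14.787151731493985
```

```bash
python3 -m inch '{"fingers":[-1,-1,-1,-1,-1],"offset":[[0.044,-0.002,0],[0,0,0.08],[0,0,0.08],[0,0,0.08],[0,0,0.02]],"yaw":[0,0,0,0,0]}'; python3 -m inch '{"fingers":[-1,-1],"offset":[[0,0,0],[0,0,0]],"yaw":[0,0]}';python3 -c "
from h import *
go(*box(4,0),20.5,12.3)
snap('scene','s5.png',(260,130,350,190),8)"
```

```text
clock: 11.88
tcp_pos: [518.8, -45.1, 22.5]
ee_rot: [[0.977, 0.214, -0.002], [0.214, -0.977, 0.001], [-0.002, -0.001, -1.0]]
contact_force: [0.3, -0.4, -0.1]
grip_width: 17.8
gripper_force: 58.7
clock: 12.12
tcp_pos: [520.4, -46.0, 24.7]
ee_rot: [[0.977, 0.213, 0.002], [0.213, -0.977, -0.0], [0.001, 0.001, -1.0]]
contact_force: [0.0, -0.3, 0.3]
grip_width: 17.5
gripper_force: 58.7
t 12.12 tcp [520.4 -46.   24.7] ang 12.3 F [ 0.  -0.3  0.3] w 17.5 gf 58.7
units [-0.0039 -0.0002  0.017 ] mm [-1.  -0.   4.2] yaw 0.0
```

View pics/s5.png

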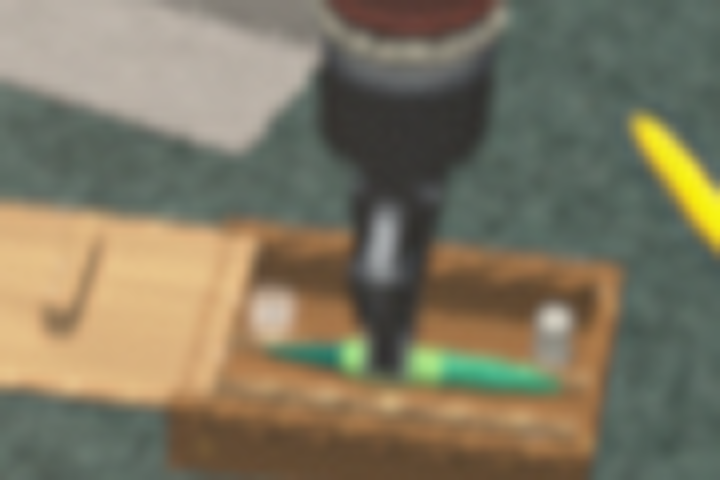

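The ripper lies between the channel walls, spanning (265,350) to (560,380), and is clear of the cover. I'll lower the last 4 mm and release.

```bash
python3 -m inch '{"fingers":[-1,-1,-1],"offset":[[0,0,0.008],[0,0,0.006],[0,0,0]],"yaw":[0,0,0]}'; python3 -m inch '{"fingers":[-0.3,-0.3,-0.3],"offset":[[0,0,0],[0,0,0],[0,0,0]],"yaw":[0,0,0]}'; python3 -m inch '{"fingers":[-0.2,-0.2,-0.2,0,0],"offset":[[0,0,-0.04],[0,0,-0.08],[0,0,-0.12],[0,0,-0.12],[0,0,0]],"yaw":[0,0,0,0,0]}'; python3 -c "
from h import *
go(*box(150,0),115,102.3)"
```

```text
clock: 12.55
tcp_pos: [519.3, -46.0, 20.2]
ee_rot: [[0.977, 0.213, -0.0], [0.213, -0.977, 0.0], [-0.0, -0.0, -1.0]]
contact_force: [-0.3, 0.5, 0.1]
grip_width: 17.6
gripper_force: 58.7
clock: 12.92
tcp_pos: [519.5, -46.0, 20.3]
ee_rot: [[0.977, 0.213, 0.0], [0.213, -0.977, -0.0], [0.0, 0.0, -1.0]]
contact_force: [0.2, 0.1, -0.1]
grip_width: 30.1
gripper_force: 0.0
clock: 13.55
tcp_pos: [521.9, -46.5, 113.9]
ee_rot: [[0.977, 0.213, 0.006], [0.213, -0.977, -0.002], [0.006, 0.003, -1.0]]
contact_force: [0.3, -0.2, -0.5]
grip_width: 42.1
gripper_force: 0.0
t 13.55 tcp [521.9 -46.5 113.9] ang 12.29 F [ 0.3 -0.2 -0.5] w 42.1 gf 0.0
units [ 0.5746 -0.0036 -0.001 ] mm [143.6  -0.9  -0.2] yaw -0.25
```

```bash
python3 -m inch '{"fingers":[0.2,0.2,0.2,0.2],"offset":[[0.144,0,0],[0.144,0,0],[0.144,0,0],[0.143,0,0]],"yaw":[0,0,0,0]}'>/dev/null; python3 -m inch '{"fingers":[0.2,0.2,0.2,0.2,0.2],"offset":[[0,0,0],[0,0,0],[0,0,0],[0,0,0],[0,0,0]],"yaw":[-0.028,-0.028,-0.028,-0.028,-0.028]}'>/dev/null;python3 -m inch '{"fingers":[0.2,0.2,0.2,0.2],"offset":[[0,0,0],[0,0,0],[0,0,0],[0,0,0]],"yaw":[-0.028,-0.028,-0.028,-0.026]}'; python3 -c "
from h import *
go(664,-17.5,44,102.3)
im=np.hstack([cv2.resize(eyes.get_image(n)[a:b,c:d,::-1],(390,400),interpolation=cv2.INTER_CUBIC) for n,a,b,c,d in(('top',170,270,270,367),('scene',130,210,270,348))])
cv2.imwrite('pics/t6.png',im)"
```

```text
clock: 15.18
tcp_pos: [659.2, -15.3, 109.1]
ee_rot: [[-0.218, 0.976, -0.002], [0.976, 0.218, 0.0], [0.001, -0.002, -1.0]]
contact_force: [0.1, -1.0, -0.1]
grip_width: 51.3
gripper_force: 0.0
t 15.18 tcp [659.2 -15.3 109.1] ang 102.6 F [ 0.1 -1.  -0.1] w 51.3 gf 0.0
units [-0.0131  0.0173  0.2604] mm [-3.3  4.3 65.1] yaw 0.0008
```

View pics/t6.png

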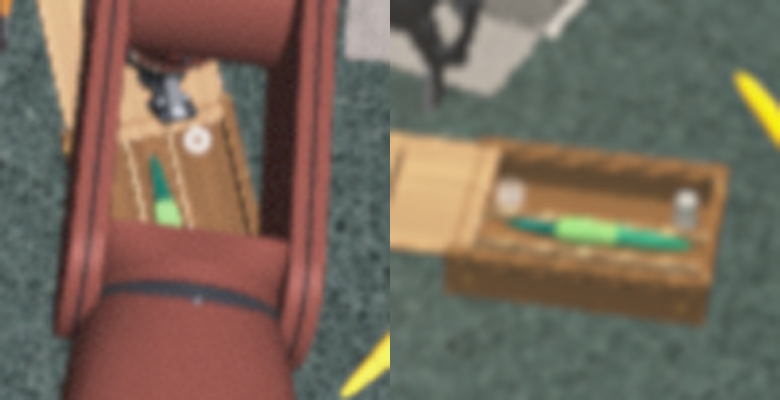

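The ripper lies in the channel, green between the pale walls in both halves. Now I grip the bar and close the cover.

```bash
python3 -m inch '{"fingers":[0.2,0.2,0.2,0.2],"offset":[[-0.01,0.017,0.08],[0,0,0.08],[0,0,0.08],[0,0,0.02]],"yaw":[0.0008,0,0,0]}'; python3 -m inch '{"fingers":[-1,-1,-1,-1,-1],"offset":[[0,0,0],[0,0,0],[0,0,0],[0,0,0],[0,0,0]],"yaw":[0,0,0,0,0]}'
python3 -c "
from h import *
go(*box(-10,0),45,102.3)"
```

```text
clock: 15.78
tcp_pos: [662.4, -16.6, 41.8]
ee_rot: [[-0.207, 0.978, -0.005], [0.978, 0.207, 0.001], [0.002, -0.005, -1.0]]
contact_force: [-0.4, 0.5, -0.8]
grip_width: 51.2
gripper_force: 0.0
clock: 16.4
tcp_pos: [664.1, -17.2, 46.5]
ee_rot: [[-0.208, 0.978, -0.001], [0.978, 0.208, -0.001], [-0.0, -0.001, -1.0]]
contact_force: [-5.0, -1.3, 3.3]
grip_width: 12.3
gripper_force: 59.8
t 16.4 tcp [664.1 -17.2  46.5] ang 102.01 F [-5.  -1.3  3.3] w 12.3 gf 59.8
units [ 0.007  -0.6462  0.0066] mm [   1.7 -161.6    1.6] yaw -0.0008
```

Travel needed is 160 mm (0.64).

```bash
python3 -m inch '{"fingers":[-1,-1,-1,-1,-1],"offset":[[0,-0.03,0],[0,-0.08,0],[0,-0.08,0],[0,-0.08,0],[0,-0.08,0]],"yaw":[0,0,0,0,0]}';python3 -m inch '{"fingers":[-1,-1,-1,-1,-1],"offset":[[0,-0.08,0],[0,-0.08,0],[0,-0.07,0],[0,-0.03,0],[0,-0.012,0]],"yaw":[0,0,0,0,0]}'; python3 -c "
from h import *
go(*box(-10,0),45,102.3)"
```

```text
clock: 17.02
tcp_pos: [579.6, -35.5, 46.5]
ee_rot: [[-0.208, 0.978, 0.004], [0.978, 0.208, -0.001], [-0.002, 0.003, -1.0]]
contact_force: [1.2, -0.3, -0.9]
grip_width: 12.2
gripper_force: 60.4
clock: 17.65
tcp_pos: [513.6, -49.9, 46.5]
ee_rot: [[-0.208, 0.978, 0.003], [0.978, 0.208, -0.001], [-0.002, 0.003, -1.0]]
contact_force: [1.9, -3.2, 2.6]
grip_width: 11.7
gripper_force: 60.7
t 17.65 tcp [513.6 -49.9  46.5] ang 101.99 F [ 1.9 -3.2  2.6] w 11.7 gf 60.7
units [ 0.0096 -0.0301  0.0057] mm [ 2.4 -7.5  1.4] yaw -0.0009
```

```bash
python3 -m inch '{"fingers":[-1,-1,-1],"offset":[[0,-0.016,0],[0,-0.008,0],[0,0,0]],"yaw":[0,0,0]}';python3 -m inch '{"fingers":[-1,-1,-1],"offset":[[0,-0.012,0],[0,-0.008,0],[0,0,0]],"yaw":[0,0,0]}'
```

```text
clock: 18.02
tcp_pos: [507.9, -51.1, 46.4]
ee_rot: [[-0.208, 0.978, 0.002], [0.978, 0.208, -0.001], [-0.002, 0.002, -1.0]]
contact_force: [0.3, -4.0, 7.0]
grip_width: 12.1
gripper_force: 61.3
clock: 18.4
tcp_pos: [507.4, -51.3, 46.5]
ee_rot: [[-0.207, 0.978, 0.013], [0.978, 0.207, 0.0], [-0.003, 0.012, -1.0]]
contact_force: [20.2, 0.5, -11.2]
grip_width: 12.0
gripper_force: 59.2
```

```bash
python3 -m inch '{"fingers":[-1,-0.2,-0.2,-0.2],"offset":[[0,0.012,0],[0,0,0],[0,0,0],[0,0,0]],"yaw":[0,0,0,0]}';python3 -m inch '{"fingers":[0,0,0,0,0],"offset":[[0,0,-0.1],[0,0,-0.15],[0,0,-0.15],[0.2,-0.05,0],[0.2,-0.05,0]],"yaw":[0,0,0,0,0]}';python3 -m inch '{"fingers":[0,0,0,0,0],"offset":[[0.2,0,0],[0.2,0,0],[0.2,0,0],[0.2,0,0],[0,0,0]],"yaw":[0,0,0,0,0]}'; python3 -c "
from h import *
a=eyes.get_image('top')[150:280,140:380,::-1];b=eyes.get_image('scene')[130:260,200:440,::-1]
cv2.imwrite('pics/end.png',cv2.resize(np.vstack([a,b]),(540,585),interpolation=cv2.INTER_CUBIC))"
```

```text
clock: 18.9
tcp_pos: [503.7, -50.5, 44.6]
ee_rot: [[-0.208, 0.978, -0.002], [0.978, 0.208, 0.001], [0.001, -0.002, -1.0]]
contact_force: [0.1, -0.2, 0.5]
grip_width: 34.2
gripper_force: 0.0
clock: 19.52
tcp_pos: [458.9, 42.4, 145.8]
ee_rot: [[-0.206, 0.979, 0.001], [0.979, 0.206, 0.0], [0.0, 0.001, -1.0]]
contact_force: [0.6, 0.6, -0.4]
grip_width: 42.6
gripper_force: 0.0
clock: 20.15
tcp_pos: [416.4, 239.9, 145.1]
ee_rot: [[-0.212, 0.977, -0.001], [0.977, 0.212, 0.0], [0.001, -0.001, -1.0]]
contact_force: [0.3, -0.1, -0.4]
grip_width: 42.6
gripper_force: 0.0
```

View pics/end.png

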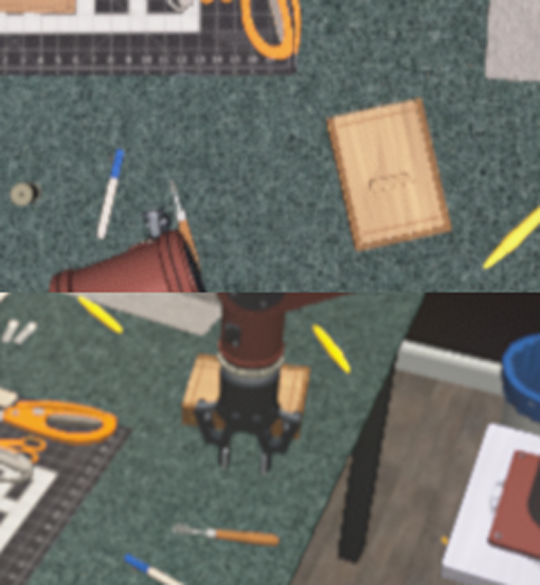

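The cover is shut flush with the box frame at (390,175), and the tracing wheel, marker and spool are where they were. The gripper is touching nothing, so I'm handing in.

```bash
python3 -c "
from rig import arm
print(arm.finish_job())"
```

```text
the job is handed in; nothing more can be done
None
```

I slid the cover fully back, laid the green seam ripper lengthwise in the channel, shut the cover to its stop and handed the job in at about 20 s; the tracing wheel, marker pen and thread spool were not touched.

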